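# Hang the last angle bracket on the paint tree

### The job

Turn the bracket tree until its one empty branch points straight at the robot. Then hang the loose angle bracket on it by its keyhole: pass the round part over the stud's head, press the plate back against the sprung washer, slide it down until the stud sits at the top of the slot, ease it back against the head and let go. Press only as hard as the spring asks (over 25 N bends a branch, and so does a blow), and leave the other things on the table alone.

Things in the scene. Friction and masses are not known exactly. Their poses are not given: they have to be found in the camera images.
- stand: Fixed foot of the bracket tree: blue cast disc, 156 mm across, up to 34 mm high, with a post. Origin on the table under the tree's axis of turning; axes always those of the world.
- tree_middle (a point): On the tree's axis, 170 mm above the table, level with the branches. The tree is a blue hub (radius 22 mm, z = 122 to 188 mm, cap up to 198 mm) with four level branches at right angles: tubes of 13 mm diameter that end 78 mm from the axis, each with a headed stud beyond. Three carry a bracket: plates up to 110 mm from the axis, z = 116 to 200 mm, feet pointing to the post. One is empty.
- tree (a joint): Angle of the tree, rad, anticlockwise from above, no stops. The empty branch points along (-cos, -sin) of it: at 0 or 2 pi straight at the robot (-x). Starts between 0.85 and 5.43; get it to 0 or 2 pi, whichever is nearer. Bearing friction about 0.22 N m (4 N pushed 55 mm from the axis); it stays where it is left.
- branch_middle (a point): On the axis of the empty branch's 13 mm tube, 55 mm from the tree's axis: a good place to push it sideways, slowly (a blow counts as force); nothing lies within 35 mm either side of it.
- branch_end (a point): Middle of the tube's end on the empty branch, 78 mm from the tree's axis, 170 mm above the table. Its frame turns with the tree: -x outward along the branch, z up. The stud lies on this line: neck 8 mm, round head 18 mm diameter, 4.5 mm thick, front bevelled. The stud is screwed out by an unknown amount: the back of the head is 18 to 34 mm outward of this point, to be found by feel.
- stud_middle (a point): On the stud's line, 24 mm outward of branch_end. Behind the head a rubber washer (30 mm across, 4 mm thick) slides on the neck, sprung outward, face 2 mm behind the head's back. It yields at 2.5 N, then 1.4 N per mm, and is rigid after 7 mm (12 N). The 5 mm plate clears the head from 7 N on: hold 8 to 11 N while sliding down. The rubber drags with a quarter to two thirds of the press.
- bracket: Loose angle bracket of bright metal, 0.15 to 0.27 kg, standing on its foot. Leg 46 mm wide (y), 84 mm high (z), 5 mm thick (x); foot 5 mm thick, same width, reaching 42 mm to +x, at the start away from the robot within 0.6 rad. Origin at the table under the middle of the leg. Hung, the foot is below and points to the post: it must pass below the stud. Grasp it across the width, 48 mm up.
- keyhole (a point): On the bracket, 38 mm above its origin, middle of the plate: centre of the round part (22 mm diameter) of the keyhole. From it a slot 11 mm wide goes up to 58 mm above the origin.
- slot_seat (a point): On the bracket, 54 mm above its origin, middle of the plate: where the stud's axis lies when its neck sits at the top of the slot, 16 mm above the centre of the round part.
- jar_bolts: Glass jar full of bolts, 84 mm diameter, 140 mm high, left of the tree; leave alone. Origin under its middle.
- drill_1: Cordless drill lying on its side, about 270 by 220 mm, 82 mm high, far right; leave alone.
- tape_roll: Roll of grey tape, 108 mm diameter, 48 mm high, lying at the back left; leave alone.
- pliers_red_1: Red-handled pliers, 222 mm long, 16 mm high, lying near left; leave alone.
- spanner_13: Spanner, 183 mm long, 9 mm high, lying near right; leave alone.
- marker_pen: Marker pen, 134 mm long, lying near the front edge; leave alone.
Mind the look-alikes: they are no part of the job. Several things look just like the bracket: the one meant starts farthest to the robot's right.

How it is judged:
On the way:
1. the empty branch points at the robot within 0.2 rad and the tree stands still ((value of joint tree between -0.2 and 0.2 rad or value of joint tree between 6.083 and 6.483 rad) and velocity of joint tree between -0.1 and 0.1 rad/s), for 0.2 s.
At the end, for the whole second after the job is handed in: The empty branch still points at the robot (within 0.25 rad), and the bracket hangs on it by its slot behind the stud's head: its slot_seat point within 3 mm sideways and in height of the stud's axis, plate upright (0.12 rad) and square to the branch (0.15 rad), at rest and let go ((value of joint tree between -0.25 and 0.25 rad or value of joint tree between 6.033 and 6.533 rad) and y of slot_seat in the frame of branch_end between -0.003 and 0.003 m and z of slot_seat in the frame of branch_end between -0.003 and 0.003 m and x of slot_seat in the frame of branch_end between -0.034 and -0.012 m and angle between bracket's own z axis and vertical below 0.12 rad and angle between the x axis of bracket and the x axis of branch_end, either way round below 0.15 rad and linear speed of bracket below 0.02 m/s); the robot touches nothing.
It fails at once if more than 25 N between the bracket and the tree, all contacts added up (hung, the spring's squeeze makes 13 N of it) (contact force between bracket and stand above 25 N).
It fails at once if more than 25 N between the robot and the tree (contact force between any of the arm, the fingers and stand above 25 N).
It fails at once if another thing on the table moved more than 20 mm (distance of any of jar_bolts, drill_1, tape_roll, pliers_red_1, spanner_13, marker_pen from where it was at the start of the episode above 0.02 m).
It fails at once if the jar tipped (angle between jar_bolts's own z axis and vertical above 0.3 rad).
It also fails if it takes over 69 s, if anything falls off the work surface, if the arm or the gripper's body presses on something with over 40 N, if the wrist force passes 120 N, or if a joint passes its speed limit or range.

### The arm

A 7-joint arm with a two-finger parallel gripper is mounted at the origin on a cart in front of the work surface, level with it; the furniture and walls round the work are solid. World frame = base frame: x ahead of the robot, y to its left, z up, the work surface at z = 0. Lengths are in m, angles in rad, forces in N, time in s.
With the tool pointing down it reaches from about 0.4 to 0.9 m from the base axis. Payload 5.5 kg.
Tool frame: the origin (TCP) lies midway between the tips of the shut fingers; the grasp point (between the pads) lies 19 mm behind it; z points along the fingers, y is the line along which they close (so a half turn about z gives the same grasp; the last joint's range is limited). The gripper opens to 85 mm and grips with 20 to 120 N. Pads are 22 mm wide; open, the fingers measure 114 mm over their backs; the gripper's body (76 mm by 85 mm) begins 54 mm behind the grasp point. The pads swing forward as they close: fully open they stand 13 mm farther back than shut.
Start: joints at [1.438, 0.501, -0.427, 1.55, 0.221, 1.138, -0.21], TCP at [0.251, -0.6, 0.231] pointing down, gripper open.
Joint ranges: [-2.88, 2.88], [-0.31, 2.03], [-1.54, 1.56], [0.2, 2.42], [-1.41, 4.55], [0.19, 2.02], [-2.57, 2.57]. Speed limits (rad/s): [2.57, 2.57, 3.14, 3.14, 3.14, 3.14, 3.14].

### API

Orientations are given as a 3x3 rotation matrix whose columns are the frame's x, y, z axes.
In Python, from plant import env, cams, order, spot_in, outline_of, pinpoint gives the robot as it stands. The module is installed in compiled form; this text tells all that it offers.
- The arm moves only by the shell command python3 -m crank 'ROWS' [FORCE]. ROWS is 1 to 12 rows, parted by a bar, with the numbers parted by spaces; each row has 5 numbers: dx, dy, dz in units of 25 mm, then a turn about the tool's z in units of 0.25 rad, then the opening from 0.0 (shut) to 1.0 (fully open); each row is the pose to reach, as a shift and turn from the pose commanded when the command began, along the tool's axes at that moment; what a row does not reach only later rows make up. A row lasts 1/10 s, in which the tool goes at most 0.05 m and 0.15 rad, less where a joint would pass 70% of its speed; a pose out of reach is approached as far as the arm can. The fingers move at their own pace and stop on an object; FORCE is the grip in N (left out, the last holds). Time passes only in rows, so rows that do not move let the fingers close. It prints the time, the measured TCP pose, the force, the opening and the grip force at its end. Input that does not fit is refused with a message, and nothing moves.
- env.observe(): the state, without advancing time (a new reading comes with each control period).
- cams.grab_frame(name): name is "scene" or "top" or "wrist"; returns a dict with "color" (400x640x3 uint8, blue, green, red), "K" (3x3 intrinsics, pixels), "extrinsics" (4x4, takes a point from world to camera coordinates). Camera axes: x right, y up, looking along -z (the intrinsics and any distortion apply to the point x, -y, -z); pixel columns grow to the right and rows downward; lengths in m; the calibration is good to about 2 mm. A picture is of the moment at which its call begins. There is no depth.
- order.sign_off(): hands the job in; it is judged then, once.
Trained networks look in the newest picture that a camera, given by its name, has taken for a name from the list of things; names that differ only in an ending like _2 or _b are one class to them, and where a whole thing is asked for, a point or a joint stands for the part that bears it (a point fixed in the world has none). Each returns a list of dicts, best first, with "confidence" (0 to 1); they miss things now and then, are a little off and sometimes report something else, mostly with a low value. They report only what shows in the picture. A call takes as long as a camera call. They do not tell look-alikes from the thing itself.
- spot_in(camera, query): "rect" ([left, top, width, height] in pixels, round what is visible of it).
- outline_of(camera, query): "pixels" (400x640 bool, what is visible of it) and "rect" ([left, top, width, height] in pixels, round what is visible of it).
- pinpoint(camera, query): "xy" ([column, row] in pixels: a listed point, or the origin of a listed thing).
The state is a dict: "t": time; "joint_positions": joint angles; "qvel": joint speeds; "effort": joint torques, N m; "tool_pos": TCP position; "tool_rot": TCP orientation; "contact_force": force on the tool from outside, world axes, zero at the start; "moment": the same for the moment, N m; "opening": opening from 0.0 (shut) to 1.0 (fully open); "grasp_force": force on a finger pad.
Only numpy, scipy, OpenCV 4.12 (cv2) and the standard library are available. Lean on these libraries where they do the work, as an engineer would, in place of code of your own. Each camera call takes 0.05 s, during which the arm holds its last target. There are 200 camera calls.

## Working session

There is one attempt and no reset: what is moved stays moved. The work goes in short steps, Python scripts to look and compute and a shell command to move; the robot and the scene stay as the last step left them, time stands still between calls to the robot, and variables do not carry over. Pictures are saved under pics/ and viewed, at most 10 in all, crops included, and the job is handed in when it is done.

```bash
mkdir -p pics; cat > h.py <<'E'
import numpy as np, cv2
from plant import env, cams, order, spot_in, outline_of, pinpoint
def save(f,n,crop=None,s=1):
    im=f["color"]
    if crop: l,t,w,h=crop; im=im[t:t+h,l:l+w]
    cv2.imwrite("pics/"+n, cv2.resize(im,None,fx=s,fy=s,interpolation=cv2.INTER_CUBIC))
def ray(f,uv):
    K=f["K"];E=f["extrinsics"];R=E[:3,:3];t=E[:3,3]
    d=np.linalg.inv(K)@np.array([uv[0],uv[1],1.]); d=R.T@np.array([d[0],-d[1],-d[2]])
    return -R.T@t,d
def atz(f,uv,z):
    c,d=ray(f,uv); return c+d*(z-c[2])/d[2]
def proj(f,p):
    q=f["extrinsics"]@np.append(p,1.); q=f["K"]@np.array([q[0],-q[1],-q[2]]); return q[:2]/q[2]
def tri(obs):
    A=0;b=0
    for f,uv in obs:
        c,d=ray(f,uv); d=d/np.linalg.norm(d); P=np.eye(3)-np.outer(d,d); A=A+P;b=b+P@c
    return np.linalg.solve(A,b)
E
python3 - <<'E'
from h import *
np.set_printoptions(precision=4,suppress=True)
Z={"stand":0,"tree_middle":.17,"branch_middle":.17,"branch_end":.17,"stud_middle":.17,"bracket":0,"keyhole":.038,"slot_seat":.054,"jar_bolts":0}
o=env.observe();print(o["t"],o["tool_pos"],o["tool_rot"].tolist() if hasattr(o["tool_rot"],'tolist') else o["tool_rot"],o["opening"])
for c in ["top","scene"]:
    f=cams.grab_frame(c);save(f,c+"0.png")
    print(c,"cam at",ray(f,(320,200))[0])
    for q,z in Z.items():
        for r in pinpoint(c,q)[:5]: print(q,np.round(r["xy"]),round(r["confidence"],2),atz(f,r["xy"],z)[:2])
print(env.observe()["t"])
E
```

```text
0.0 [ 0.2503 -0.5991  0.2302] [[0.9226618778440463, 0.3856093428966178, -0.0007027404476963487], [0.3856099782669261, -0.9226600411359499, 0.0018420510275143642], [6.192155592246467e-05, -0.0019705739888943538, -0.999998056500049]] 0.9994573308690881
top cam at [0.4679 0.0457 1.3335]
stand [316. 170.] 0.95 [0.6366 0.015 ]
tree_middle [318. 157.] 0.98 [0.6455 0.0134]
branch_middle [293. 161.] 0.64 [0.6339 0.0712]
branch_end [318. 159.] 0.71 [0.6406 0.0129]
branch_end [281. 164.] 0.55 [0.6269 0.0988]
stud_middle [274. 168.] 0.81 [0.6171 0.1148]
bracket [398. 235.] 0.9 [ 0.4672 -0.204 ]
bracket [344. 223.] 0.78 [ 0.4955 -0.0615]
bracket [272. 289.] 0.62 [0.322 0.124]
bracket [275. 165.] 0.48 [0.647  0.1224]
bracket [316. 172.] 0.45 [0.631  0.0141]
keyhole [406. 236.] 0.86 [ 0.4649 -0.2191]
keyhole [275. 294.] 0.69 [0.3147 0.115 ]
keyhole [345. 221.] 0.57 [ 0.5004 -0.06  ]
slot_seat [350. 221.] 0.72 [ 0.4994 -0.0726]
slot_seat [404. 236.] 0.67 [ 0.4646 -0.2089]
slot_seat [271. 295.] 0.55 [0.3131 0.1236]
jar_bolts [211. 196.] 0.64 [0.5614 0.2897]
jar_bolts [235. 256.] 0.58 [0.4056 0.222 ]
jar_bolts [404. 239.] 0.51 [ 0.4569 -0.2207]
scene cam at [0.004  0.5134 0.6626]
stand [309. 208.] 0.73 [0.6425 0.0122]
tree_middle [306. 160.] 0.63 [0.6386 0.0236]
tree_middle [242. 270.] 0.37 [0.4149 0.3403]
branch_middle [295. 167.] 0.84 [0.627 0.07 ]
branch_end [287. 170.] 0.77 [0.6301 0.0923]
stud_middle [284. 173.] 0.86 [0.621 0.106]
stud_middle [297. 298.] 0.27 [0.3078 0.2997]
bracket [364. 301.] 0.91 [0.3155 0.1175]
bracket [366. 219.] 0.76 [ 0.5037 -0.0814]
bracket [406. 210.] 0.74 [ 0.4622 -0.2008]
keyhole [405. 197.] 0.74 [ 0.4742 -0.2053]
keyhole [365. 212.] 0.69 [ 0.4992 -0.0664]
keyhole [366. 288.] 0.69 [0.3189 0.1131]
slot_seat [365. 288.] 0.9 [0.3123 0.1239]
slot_seat [364. 208.] 0.78 [ 0.4976 -0.0616]
slot_seat [407. 195.] 0.66 [ 0.4648 -0.1969]
jar_bolts [239. 270.] 0.55 [0.5613 0.2858]
1.0
```

View pics/top0.png

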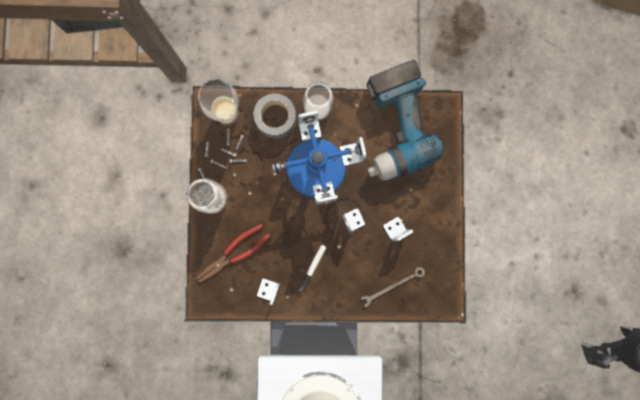

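View pics/scene0.png

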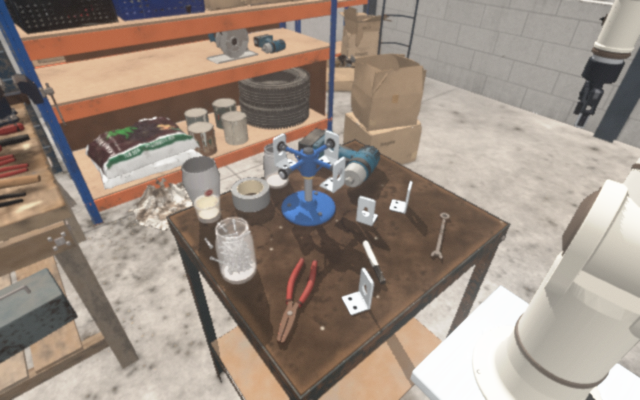

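Three loose brackets in the top picture: (398,230), (353,220) and (268,291). The one at (398,230) has the most negative y, so it is farthest right and the one meant. The empty branch is the one with a bare stud, at (277,168), pointing left.

```bash
python3 - <<'E'
from h import *
np.set_printoptions(precision=4,suppress=True)
F={c:cams.grab_frame(c) for c in ["top","scene"]}
save(F["top"],"top1.png",(250,90,190,220),2.7)
for q in ["tree_middle","branch_middle","branch_end","stud_middle"]:
    l=[]
    for c in F:
        r=pinpoint(c,q); 
        if r: l.append((c,r))
    # choose best pair consistent w/ z=.17
    best=min(((abs(tri([(F[a],x["xy"]),(F[b],y["xy"])])[2]-.17),a,x,b,y) for (a,rx),(b,ry) in [(l[0],l[1])] for x in rx for y in ry),key=lambda k:k[0]-.01*(k[2]["confidence"]+k[4]["confidence"])) if len(l)>1 else None
    if best: print(q,tri([(F[best[1]],best[2]["xy"]),(F[best[3]],best[4]["xy"])]))
    print(q,[(c,atz(F[c],r[0]["xy"],.17)[:2]) for c,r in l])
for c in F:
    for r in outline_of(c,"bracket"): print(c,r["rect"],round(r["confidence"],2))
E
```

```text
tree_middle [0.6428 0.0155 0.1631]
tree_middle [('top', array([0.6399, 0.0136])), ('scene', array([0.644 , 0.0597]))]
branch_middle [0.6337 0.0686 0.1703]
branch_middle [('top', array([0.6341, 0.0691])), ('scene', array([0.6337, 0.0679]))]
branch_end [0.6317 0.0932 0.1702]
branch_end [('top', array([0.6305, 0.0917])), ('scene', array([0.6333, 0.0943]))]
stud_middle [0.6164 0.1208 0.1742]
stud_middle [('top', array([0.6168, 0.121 ])), ('scene', array([0.6217, 0.1175]))]
top [340.8, 209.0, 24.8, 21.6] 0.82
top [256.5, 279.1, 20.7, 25.1] 0.67
top [386.3, 217.5, 23.3, 20.8] 0.57
scene [344.2, 267.9, 29.9, 46.2] 0.83
scene [358.8, 197.4, 19.8, 30.4] 0.67
scene [388.9, 182.4, 21.2, 32.7] 0.65
scene [431.0, 213.0, 16.9, 45.1] 0.19
```

View pics/top1.png

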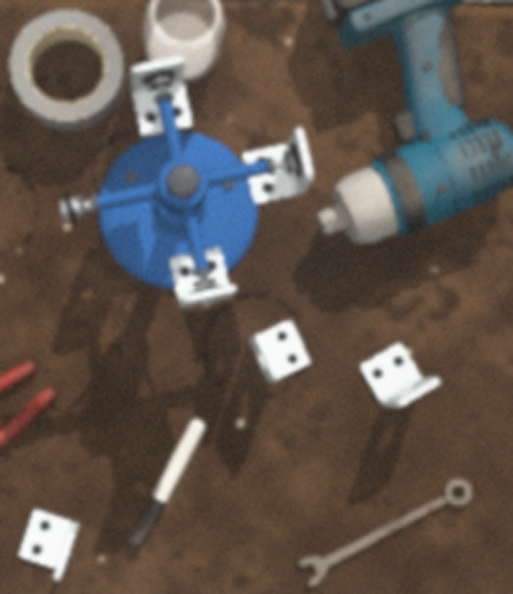

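The crop confirms it: the bracket meant stands at crop (400,375), i.e. top (398,229). Its leg is at the near-right edge and its foot points away and left. The empty branch with the bare stud is at crop (75,207). First I move behind that branch.

The rows are not in the units I measure in: shifts go in units of 25 mm and turns go in units of 0.25 rad. I convert before sending: 0.64 m is 25.6, -0.461 m is -18.44, 0.396 rad is 1.584.

```bash
python3 -m crank '0 0 -2 0.6 0 | 4 -2.8 -3.2 1.2 0 | 25.6 -18.44 -3.2 1.584 0 | 25.6 -18.44 -3.2 1.584 0 | 25.6 -18.44 -3.2 1.584 0 | 25.6 -18.44 -3.2 1.584 0 | 25.6 -18.44 -3.2 1.584 0 | 25.6 -18.44 -3.2 1.584 0 | 25.6 -18.44 -3.2 1.584 0 | 25.6 -18.44 -3.2 1.584 0 | 25.6 -18.44 -3.2 1.584 0 | 25.6 -18.44 -3.2 1.584 0' 40; python3 -c "
from plant import env
o=env.observe();print(o['tool_pos'],o['tool_rot'],o['joint_positions'])"
```

```text
t: 2.8
tool_pos: [0.5386, -0.1309, 0.3059]
tool_rot: [[1.0, -0.001, 0.001], [-0.001, -1.0, -0.001], [0.001, 0.001, -1.0]]
contact_force: [0.4, 0.3, 1.1]
opening: 0.003
grasp_force: 0.0
[ 0.53859224 -0.13085008  0.30590856] [[ 9.99999530e-01 -5.34650651e-04  8.08446525e-04]
 [-5.34080016e-04 -9.99999608e-01 -7.05892091e-04]
 [ 8.08823614e-04  7.05459984e-04 -9.99999424e-01]] [ 0.71923696  0.28841941 -0.6455005   1.70010751  0.18435175  1.21353231
 -1.54241291]
```

Converted, 0.124 m is 4.96, -0.204 m is -8.16.

```bash
python3 -m crank '4.96 -8.16 0 0 0 | 4.96 -8.16 0 0 0 | 4.96 -8.16 0 0 0 | 4.96 -8.16 0 0 0 | 4.96 -8.16 0 0 0 | 4.96 -8.16 0 0 0 | 4.96 -8.16 0 0 0'; python3 - <<'E'
from h import *
np.set_printoptions(precision=4,suppress=True)
print(env.observe()["tool_pos"])
f=cams.grab_frame("wrist"); save(f,"w0.png")
for q in ["tree_middle","branch_middle","branch_end","stud_middle"]:
    for r in pinpoint("wrist",q)[:2]: print(q,np.round(r["xy"]),round(r["confidence"],2),atz(f,r["xy"],.17)[:2])
E
```

```text
t: 3.5
tool_pos: [0.6617, 0.073, 0.3049]
tool_rot: [[1.0, 0.003, -0.001], [0.003, -1.0, 0.0], [-0.001, -0.0, -1.0]]
contact_force: [0.3, -0.7, -0.2]
opening: 0.003
grasp_force: 0.0
[0.6617 0.073  0.3049]
tree_middle [373. 205.] 0.67 [0.6469 0.0186]
branch_middle [322. 222.] 0.77 [0.6282 0.0721]
branch_end [197. 226.] 0.75 [0.6237 0.2051]
branch_end [301. 229.] 0.74 [0.6201 0.0939]
stud_middle [281. 229.] 0.58 [0.6206 0.1157]
```

View pics/w0.png

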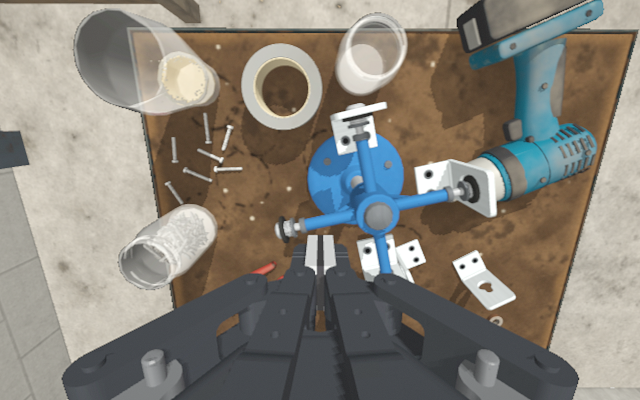

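Converted, 0.04 m is 1.6, 0.15 m is 6.

```bash
python3 -m crank '0 0 1.6 0 0 | 0 0 3.2 0 0 | 0 0 4.8 0 0 | 0 0 6 0 0 | 0 0 6 0 0'; python3 -m crank '-0.16 0 0 0 0 | -0.28 0 0 0 0 | -0.4 0 0 0 0 | -0.52 0 0 0 0 | -0.68 0 0 0 0 | -0.84 0 0 0 0 | -1 0 0 0 0 | -1.16 0.04 0 0 0 | -1.32 0.08 0 0 0 | -1.48 0.12 0 0 0 | -1.64 0.16 0 0 0 | -1.8 0.2 0 0 0'; python3 - <<'E'
from h import *
np.set_printoptions(precision=4,suppress=True)
F={c:cams.grab_frame(c) for c in ["top","wrist"]}
for c in F:
  for q in ["tree_middle","branch_middle","branch_end","stud_middle"]:
    for r in pinpoint(c,q)[:2]: print(c,q,np.round(r["xy"]),round(r["confidence"],2),atz(F[c],r["xy"],.17)[:2])
E
```

```text
t: 4.25
tool_pos: [0.6583, 0.0688, 0.1506]
tool_rot: [[1.0, -0.002, -0.009], [-0.002, -1.0, -0.002], [-0.009, 0.002, -1.0]]
contact_force: [-0.8, -0.3, -0.3]
opening: -0.0
grasp_force: 0.0
t: 5.45
tool_pos: [0.6194, 0.0669, 0.1572]
tool_rot: [[1.0, -0.0, 0.006], [-0.0, -1.0, 0.001], [0.006, -0.001, -1.0]]
contact_force: [5.6, 1.8, 0.8]
opening: 0.001
grasp_force: 2.4
top branch_middle [388. 126.] 0.37 [ 0.7216 -0.1494]
wrist tree_middle [423. 215.] 0.68 [0.6433 0.0171]
wrist branch_end [316. 317.] 0.57 [0.5843 0.07  ]
wrist branch_end [363. 167.] 0.48 [0.6666 0.0473]
wrist stud_middle [313. 318.] 0.27 [0.5839 0.0712]
```

Converted, -0.033 m is -1.32, -0.032 m is -1.28.

```bash
python3 -m crank '-0.16 0.06 0 0 0 | -0.32 0.12 0 0 0 | -0.48 0.2 0 0 0 | -0.6 0.28 0 0 0 | -0.76 0.4 0 0 0 | -0.88 0.52 0 0 0 | -1 0.64 0 0 0 | -1.12 0.76 0 0 0 | -1.2 0.88 0 0 0 | -1.28 1 0 0 0 | -1.32 1.08 0 0 0 | -1.32 1.08 0 0 0'; python3 - <<'E'
from h import *
np.set_printoptions(precision=4,suppress=True)
F={c:cams.grab_frame(c) for c in ["scene","wrist","top"]}
save(F["wrist"],"w1.png")
for c in F:
  for q in ["tree_middle","branch_middle","branch_end","stud_middle"]:
    for r in pinpoint(c,q)[:2]: print(c,q,np.round(r["xy"]),round(r["confidence"],2),atz(F[c],r["xy"],.17)[:2])
E
```

```text
t: 7.15
tool_pos: [0.5832, 0.0387, 0.1552]
tool_rot: [[1.0, -0.001, -0.001], [-0.001, -1.0, -0.001], [-0.001, 0.001, -1.0]]
contact_force: [0.7, 1.8, 0.1]
opening: -0.001
grasp_force: 0.8
scene tree_middle [306. 161.] 0.82 [0.6332 0.0311]
scene branch_middle [321. 167.] 0.59 [0.5883 0.0175]
scene branch_end [324. 169.] 0.58 [0.5755 0.0161]
scene stud_middle [333. 173.] 0.62 [0.548 0.013]
wrist tree_middle [370. 143.] 0.91 [0.6426 0.0172]
wrist branch_middle [360. 254.] 0.8 [0.5878 0.0196]
top branch_middle [211. 198.] 0.26 [0.5465 0.2572]
top stud_middle [277. 119.] 0.24 [0.7316 0.1103]
```

View pics/w1.png

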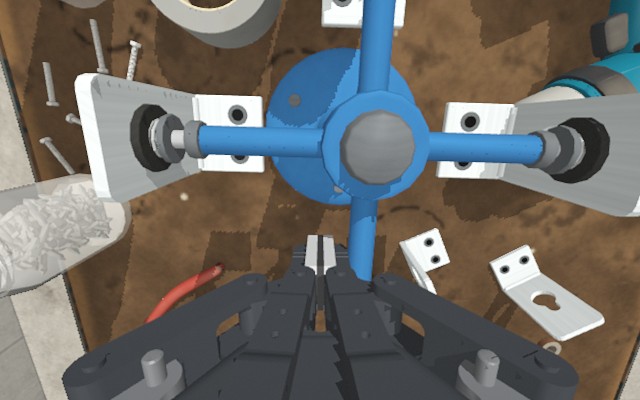

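```bash
python3 -m crank '0 0.04 0 0 0 | 0 0.1 0 0 0 | 0 0.14 0 0 0 | 0 0.14 0 0 0'; python3 - <<'E'
from h import *
np.set_printoptions(precision=4,suppress=True)
f=cams.grab_frame("wrist")
im=f["color"].astype(int); b,g,r=im[...,0],im[...,1],im[...,2]
m=((b>120)&(b-r>60)).astype(np.uint8)
# centre of side tubes per column
for cols,name in [((215,310),"L"),((440,530),"R")]:
    P=[]
    for c in range(*cols,5):
        y=np.where(m[110:180,c])[0]
        if len(y): P.append([c,110+y.mean()])
    p=np.polyfit(*np.array(P).T,1); w=[atz(f,(c,np.polyval(p,c)),.17)[:2] for c in cols]; print(name,w,np.arctan2(w[0][0]-w[1][0],w[0][1]-w[1][1]))
P=[]
for rr in range(215,268,4):
    x=np.where(m[rr,342:385])[0]
    if len(x): P.append([rr,342+x.mean()])
p=np.polyfit(*np.array(P).T,1); w=[atz(f,(np.polyval(p,rr),rr),.17)[:2] for rr in (215,268)];print("E",w,np.arctan2(w[0][1]-w[1][1],w[0][0]-w[1][0]))
mask=np.ones_like(m); hs=[atz(f,(380,147),.198)]; print("cap",hs)
print(env.observe()["tool_pos"],env.observe()["contact_force"])
E
```

```text
t: 8.3
tool_pos: [0.5836, 0.0367, 0.1555]
tool_rot: [[1.0, 0.0, -0.0], [0.0, -1.0, 0.001], [-0.0, -0.001, -1.0]]
contact_force: [-1.1, 4.8, -0.2]
opening: 0.0
grasp_force: 1.9
L [array([0.6423, 0.0849]), array([0.6436, 0.0421])] -0.02931844745593395
R [array([ 0.6422, -0.0165]), array([ 0.6423, -0.057 ])] -0.0032550654711676432
E [array([0.609 , 0.0177]), array([0.5804, 0.0171])] 0.023007680384301208
cap [array([0.6438, 0.0164, 0.198 ])]
[0.5836 0.0367 0.1554] [-1.1578  4.0049 -0.4938]
```

Converted, 0.23 m is 9.2, -0.145 m is -5.8, -0.4 rad is -1.6.

```bash
python3 -m crank '0 -0.4 0 0 0 | 0 -1 0 0 0 | 0 -1 -2 0 0 | 0 -1 -4 0 0 | 0 0 -5.8 0 1 | -5.6 9.2 -5.8 -0.4 1 | -5.6 9.2 -5.8 -1 1 | -5.6 9.2 -5.8 -1.6 1 | -5.6 9.2 -5.8 -1.6 1 | -5.6 9.2 -5.8 -1.6 1 | -5.6 9.2 -5.8 -1.6 1 | -5.6 9.2 -5.8 -1.6 1'; python3 - <<'E'
from h import *
np.set_printoptions(precision=4,suppress=True)
F={c:cams.grab_frame(c) for c in ["wrist","top"]}
f=F["wrist"]
save(f,"w2.png")
o=env.observe();print(o["tool_pos"],o["tool_rot"],o["joint_positions"])
for q,z in {"bracket":0,"keyhole":.038,"slot_seat":.054}.items():
    for r in pinpoint("wrist",q)[:4]: print(q,np.round(r["xy"]),round(r["confidence"],2),atz(f,r["xy"],z)[:2])
for r in outline_of("wrist","bracket"): print(r["rect"],r["confidence"])
for q in ["tree_middle","branch_middle","branch_end","stud_middle"]:
    for r in pinpoint("top",q)[:1]: print(q,np.round(r["xy"]),round(r["confidence"],2),atz(F["top"],r["xy"],.17)[:2])
E
```

```text
t: 9.55
tool_pos: [0.4411, -0.1989, 0.3004]
tool_rot: [[0.924, 0.381, -0.002], [0.381, -0.924, -0.003], [-0.003, 0.002, -1.0]]
contact_force: [0.5, -0.4, -0.1]
opening: 1.0
grasp_force: 0.0
[ 0.4439 -0.194   0.3007] [[ 0.9217  0.3879  0.0004]
 [ 0.3879 -0.9217 -0.0005]
 [ 0.0002  0.0006 -1.    ]] [ 0.9911  0.1504 -0.6961  1.8622  0.1052  1.1652 -0.9134]
bracket [104. 166.] 0.91 [0.3108 0.1201]
bracket [330. 152.] 0.62 [ 0.4677 -0.2047]
keyhole [247.  98.] 0.96 [ 0.4953 -0.0681]
keyhole [326. 156.] 0.9 [ 0.4638 -0.1978]
keyhole [ 88. 169.] 0.86 [0.3139 0.1158]
slot_seat [ 77. 170.] 0.87 [0.3136 0.1191]
slot_seat [326. 161.] 0.81 [ 0.4593 -0.1997]
slot_seat [242.  96.] 0.59 [ 0.4947 -0.0648]
[51.2, 135.6, 64.1, 47.4] 0.78
[312.5, 122.8, 32.6, 40.5] 0.65
[232.1, 73.6, 49.4, 41.1] 0.61
tree_middle [316. 158.] 0.89 [0.6415 0.0187]
branch_middle [317. 182.] 0.68 [0.5865 0.0153]
branch_end [317. 191.] 0.78 [0.5657 0.0155]
stud_middle [313. 203.] 0.87 [0.5371 0.0233]
```

View pics/w2.png

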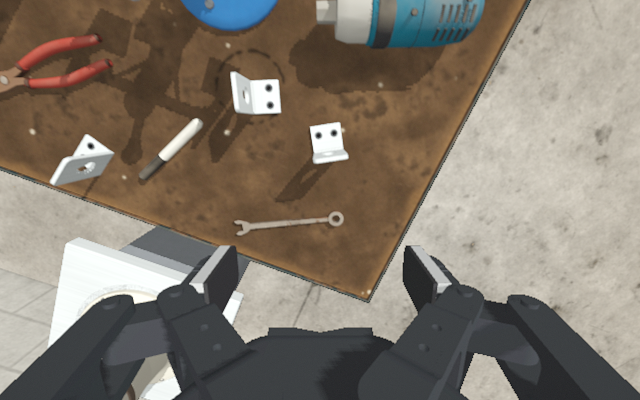

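```bash
python3 -m crank '0.2 0.2 1.6 -0.2 1 | 0.64 0.64 3.2 -0.44 1 | 0.64 0.64 4.8 -0.44 1 | 0.64 0.64 5.6 -0.44 1 | 0.64 0.64 5.6 -0.44 1'; python3 - <<'E'
from h import *
np.set_printoptions(precision=4,suppress=True)
f=cams.grab_frame("wrist")
save(f,"w3.png",(220,100,200,150),4)
o=env.observe();print(o["tool_pos"],o["tool_rot"])
for q,z in {"bracket":0,"keyhole":.038,"slot_seat":.054}.items():
    for r in pinpoint("wrist",q)[:4]: print(q,np.round(r["xy"]),round(r["confidence"],2),atz(f,r["xy"],z)[:2])
E
```

```text
t: 10.55
tool_pos: [0.4625, -0.2012, 0.1573]
tool_rot: [[0.872, 0.489, -0.006], [0.489, -0.872, 0.004], [-0.003, -0.006, -1.0]]
contact_force: [-0.1, 0.3, 0.3]
opening: 1.002
grasp_force: 0.0
[ 0.464  -0.2017  0.1594] [[ 0.8725  0.4887 -0.0026]
 [ 0.4887 -0.8725  0.0021]
 [-0.0012 -0.0031 -1.    ]]
bracket [224.  94.] 0.92 [ 0.4982 -0.0674]
bracket [328. 184.] 0.56 [ 0.468  -0.2055]
keyhole [325. 192.] 0.85 [ 0.4673 -0.202 ]
keyhole [206.  88.] 0.63 [ 0.4979 -0.0644]
slot_seat [196.  86.] 0.69 [ 0.4966 -0.0634]
slot_seat [324. 200.] 0.58 [ 0.4633 -0.2032]
```

View pics/w3.png

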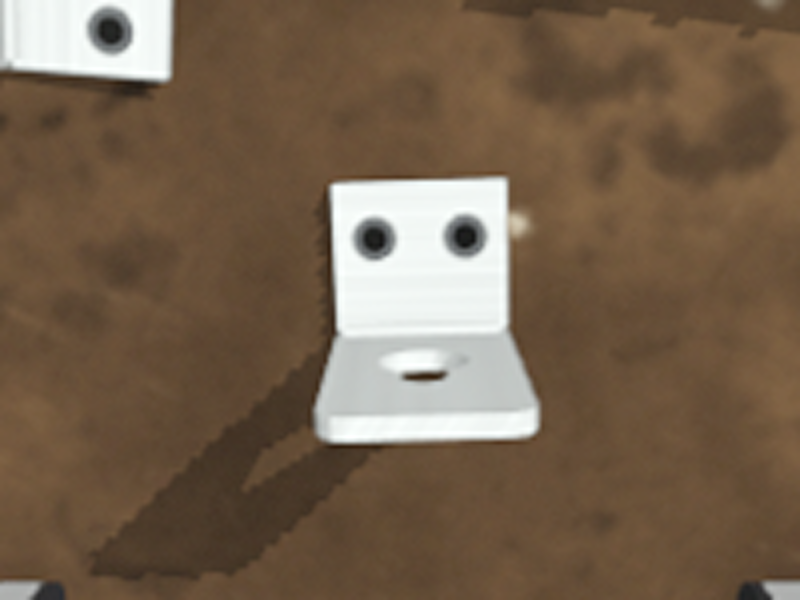

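```bash
python3 - <<'E'
from h import *
np.set_printoptions(precision=4,suppress=True)
f=cams.grab_frame("wrist")
g=lambda u,v,z: atz(f,(220+u/4,100+v/4),z)
a,b=g(330,184,.005),g(507,178,.005); c,d=g(338,333,.005),g(507,330,.005); e,h=g(318,412,.084),g(537,408,.084); e2,h2=g(320,440,.084),g(535,440,.084)
for p,q in [(a,b),(c,d),(e,h),(e2,h2)]: print((p+q)[:2]/2,np.linalg.norm(p-q),np.arctan2(p[0]*-1+q[0],p[1]-q[1]))
p=(a+b)/2;q=(c+d)/2;print("foot dir",np.arctan2(*(p-q)[1::-1]),np.linalg.norm(p-q))
print(env.observe()["tool_pos"])
E
```

```text
[ 0.5082 -0.1842] 0.04690391965895465 0.5427307536467345
[ 0.4733 -0.2051] 0.04644953298628582 0.5272003402306105
[ 0.4732 -0.2043] 0.045165044767271095 0.5279229828460017
[ 0.4676 -0.2076] 0.044679312792806444 0.5088477465063015
foot dir 0.5413913160063866 0.040694886979023834
[ 0.4661 -0.2029  0.1621]
```

Converted, 0.132 m is 5.28, 0.11 m is 4.4, -0.02 rad is -0.08.

```bash
python3 -m crank '0.16 0.24 1.2 -0.08 1 | 0.16 0.24 2.8 -0.08 1 | 0.16 0.24 4.4 -0.08 1 | 0.16 0.24 5.28 -0.08 1 | 0.16 0.24 5.28 -0.08 1 | 0.16 0.24 5.28 -0.08 1' 100; python3 - <<'E'
from h import *
np.set_printoptions(precision=4,suppress=True)
P=[]
for i in range(4):
    f=cams.grab_frame("wrist"); P.append(env.observe()["tool_pos"])
print(np.array(P))
save(f,"w4.png",(170,120,300,200),2.6)
E
```

```text
t: 11.4
tool_pos: [0.4723, -0.2061, 0.0297]
tool_rot: [[0.863, 0.505, 0.002], [0.505, -0.863, -0.001], [0.001, 0.001, -1.0]]
contact_force: [-0.1, 0.3, 0.0]
opening: 0.998
grasp_force: 0.0
[[ 0.4729 -0.2064  0.0303]
 [ 0.473  -0.2065  0.0305]
 [ 0.4729 -0.2066  0.0305]
 [ 0.4727 -0.2066  0.0304]]
```

View pics/w4.png

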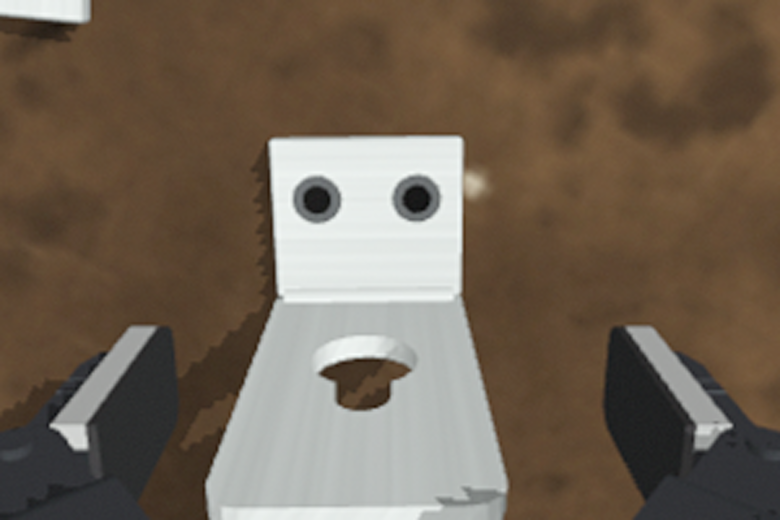

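Converted, -0.005 m is -0.2, 0.002 m is 0.08, -0.01 rad is -0.04.

```bash
python3 -m crank '0 -0.2 0.08 -0.04 1 | 0 -0.2 0.08 -0.04 1 | 0 -0.2 0.08 -0.04 0 | 0 -0.2 0.08 -0.04 0 | 0 -0.2 0.08 -0.04 0 | 0 -0.2 0.08 -0.04 0 | 0 -0.2 0.08 -0.04 0 | 0 -0.2 0.08 -0.04 0 | 0 -0.2 0.08 -0.04 0' 100; python3 -c "
from plant import env
o=env.observe();print(o['tool_pos'],o['tool_rot'],o['joint_positions'])"
```

```text
t: 12.5
tool_pos: [0.4688, -0.2017, 0.0269]
tool_rot: [[0.858, 0.514, 0.0], [0.514, -0.858, -0.001], [-0.0, 0.0, -1.0]]
contact_force: [-1.9, -0.2, 6.5]
opening: 0.514
grasp_force: 100.6
[ 0.46881834 -0.20171     0.02693803] [[ 8.57886989e-01  5.13838410e-01  4.76192527e-05]
 [ 5.13838365e-01 -8.57886868e-01 -5.05863465e-04]
 [-2.19080147e-04  4.58442284e-04 -9.99999871e-01]] [ 0.78641084  0.59511268 -0.53269619  2.02721076  0.4934146   0.64605836
 -1.10441851]
```

```bash
python3 -m crank '0 0 -0.8 0 0 | 0 0 -2.4 0 0 | 0 0 -4 0 0 | 0 0 -5.6 0 0 | 0.4 -0.8 -6.92 0.2 0 | 1.2 -2.4 -6.92 0.6 0 | 2 -4 -6.92 1.12 0 | 2.8 -5.8 -6.92 1.64 0 | 3.6 -7.4 -6.92 2.16 0 | 3.84 -7.88 -6.92 2.16 0 | 3.84 -7.88 -6.92 2.16 0 | 3.84 -7.88 -6.92 2.16 0'; python3 - <<'E'
from h import *
np.set_printoptions(precision=4,suppress=True)
P=[]
for c in ["wrist","scene","top","wrist","scene"]:
    f=cams.grab_frame(c); o=env.observe(); P.append(o["tool_pos"])
    if c=="wrist": save(f,"w5.png"); 
    if c=="scene": save(f,"s5.png",(250,120,150,110),4)
    for q in ["tree_middle","branch_middle","branch_end","stud_middle","keyhole","slot_seat"]:
        for r in pinpoint(c,q)[:1]: print(c,q,np.round(r["xy"]),round(r["confidence"],2),atz(f,r["xy"],.17)[:2])
print(np.array(P),o["tool_rot"],o["contact_force"],o["opening"])
E
```

```text
t: 13.7
tool_pos: [0.4495, 0.0163, 0.1992]
tool_rot: [[1.0, 0.001, -0.001], [0.001, -1.0, -0.001], [-0.001, 0.001, -1.0]]
contact_force: [1.3, -0.3, -2.4]
opening: 0.519
grasp_force: 102.3
wrist branch_end [319.  37.] 0.9 [0.5629 0.0177]
wrist keyhole [320. 262.] 0.84 [0.4264 0.0171]
wrist slot_seat [320. 284.] 0.87 [0.409 0.017]
scene tree_middle [306. 161.] 0.59 [0.6353 0.0291]
scene branch_middle [319. 166.] 0.86 [0.5951 0.0165]
scene branch_end [324. 170.] 0.96 [0.5737 0.0176]
scene stud_middle [332. 174.] 0.97 [0.5457 0.0173]
scene keyhole [365. 290.] 0.94 [0.2501 0.2021]
scene slot_seat [367. 210.] 0.94 [0.3964 0.0467]
top tree_middle [320. 160.] 0.98 [0.6379 0.0087]
top branch_middle [317. 181.] 0.87 [0.5889 0.0158]
top branch_end [318. 191.] 0.61 [0.565  0.0132]
top stud_middle [316. 204.] 0.83 [0.5349 0.0182]
top keyhole [348. 224.] 0.78 [ 0.4908 -0.0571]
top slot_seat [271. 295.] 0.83 [0.3278 0.1158]
wrist tree_middle [319.  40.] 0.45 [0.5619 0.0183]
wrist branch_middle [319.  40.] 0.73 [0.5621 0.0182]
wrist branch_end [317.  38.] 0.87 [0.563  0.0193]
wrist stud_middle [323.  78.] 0.61 [0.5426 0.016 ]
wrist keyhole [320. 259.] 0.96 [0.4283 0.0174]
wrist slot_seat [318. 283.] 0.95 [0.4101 0.0194]
scene tree_middle [304. 162.] 0.64 [0.6332 0.0343]
scene branch_middle [324. 164.] 0.73 [0.5957 0.0004]
scene branch_end [322. 169.] 0.76 [0.5793 0.0211]
scene stud_middle [336. 176.] 0.95 [0.5338 0.0141]
scene keyhole [362. 178.] 0.98 [ 0.4906 -0.0298]
scene slot_seat [368. 286.] 0.79 [0.2514 0.1921]
[[0.4496 0.0156 0.1991]
 [0.4498 0.0162 0.1994]
 [0.4498 0.0168 0.1995]
 [0.4498 0.0168 0.1995]
 [0.4497 0.0168 0.1995]] [[ 1.     -0.0001  0.0001]
 [-0.0001 -1.     -0.    ]
 [ 0.0001  0.     -1.    ]] [-0.4075 -0.1934 -2.6867] 0.5186187907894795
```

View pics/w5.png

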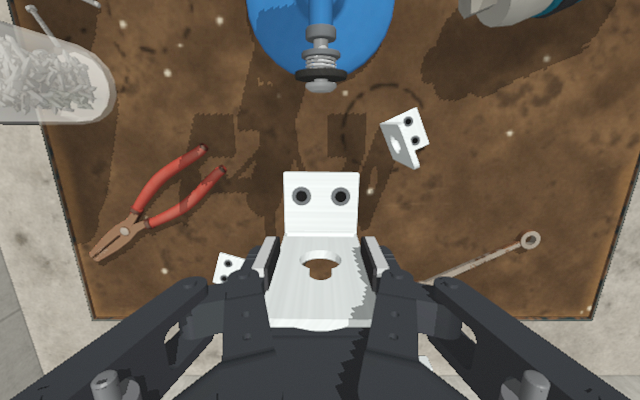

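```bash
python3 - <<'E'
from h import *
np.set_printoptions(precision=4,suppress=True)
F={c:cams.grab_frame(c) for c in ["wrist","scene"]}
for q in ["keyhole","slot_seat","bracket"]:
    a=[r["xy"] for r in pinpoint("wrist",q) if abs(r["xy"][0]-320)<20]; b=[r["xy"] for r in pinpoint("scene",q)]
    for u in a[:1]:
        for v in b:
            if abs(v[0]-362)<25 and v[1]<205: print(q,u,v,tri([(F["wrist"],u),(F["scene"],v)]))
print("head", atz(F["wrist"],(320.5,86),.17), atz(F["wrist"],(320.5,76),.17),"washer; foot far edge px", proj(F["wrist"],env.observe()["tool_pos"]+[.042,0,-.0269+.005]))
for n,p in dict(key=[0,0,.0111],seat=[0,0,.0271],footL=[.04,.023,-.0219],footR=[.04,-.023,-.0219],top=[0,0,.0571]).items(): print(n,proj(F["wrist"],env.observe()["tool_pos"]+p))
E
python3 -m crank '0.4 0 0.4 0 0 | 1.2 0 1.2 0 0 | 2 0 1.62 0 0 | 2.4 0 1.62 0 0 | 2.4 0 1.62 0 0 | 2.4 0 1.62 0 0'
python3 - <<'E'
from h import *
np.set_printoptions(precision=4,suppress=True)
f=cams.grab_frame("scene"); save(f,"s6.png",(270,130,120,90),6)
f=cams.grab_frame("wrist"); save(f,"w6.png",(220,80,200,200),3)
o=env.observe();print(o["tool_pos"],o["contact_force"])
E
```

```text
keyhole [319.2, 259.6] [360.9, 175.5] [0.452  0.0174 0.2165]
slot_seat [315.4, 283.3] [363.5, 172.2] [0.4456 0.0185 0.2286]
bracket [321.7, 234.1] [362.3, 191.8] [0.4467 0.0149 0.1733]
head [0.5383 0.0173 0.17  ] [0.5436 0.0173 0.17  ] washer; foot far edge px [321.3591 168.6473]
key [321.5914 259.0966]
seat [321.7797 275.4442]
footL [282.7259 172.0074]
footR [359.9921 171.9639]
top [322.289  319.6538]
t: 16.45
tool_pos: [0.5094, 0.0171, 0.1593]
tool_rot: [[1.0, 0.0, -0.0], [0.0, -1.0, 0.0], [-0.0, -0.0, -1.0]]
contact_force: [-0.4, 0.6, -2.4]
opening: 0.515
grasp_force: 102.4
[0.5092 0.0169 0.1595] [ 1.084   0.2968 -1.6022]
```

View pics/s6.png

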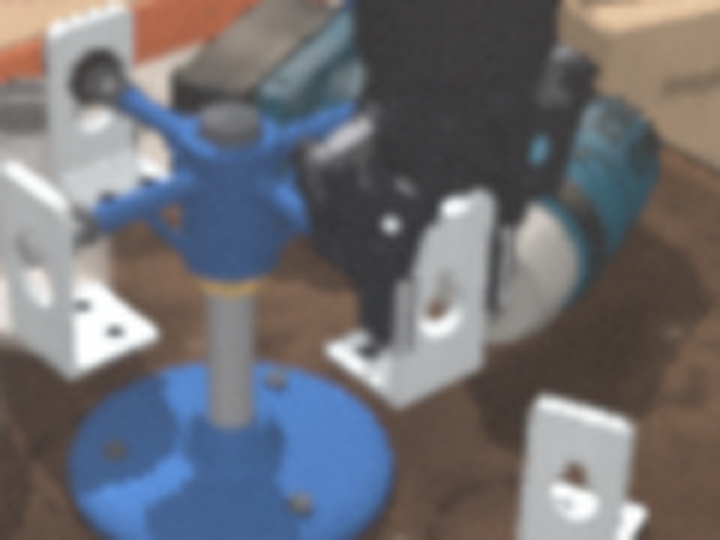

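The rows are not in the units I measure in: shifts go in units of 25 mm and turns go in units of 0.25 rad. I convert before sending: 0.017 m is 0.68, 0.015 m is 0.6.

```bash
python3 -m crank '0.16 0 0.016 0 0 | 0.32 0 0.016 0 0 | 0.48 0 0.016 0 0 | 0.6 0 0.016 0 0 | 0.68 0 0.016 0 0 | 0.68 0 0.016 0 0'; python3 -m crank '0.04 0 0 0 0 | 0.08 0 0 0 0 | 0.12 0 0 0 0 | 0.16 0 0 0 0 | 0.16 0 0 0 0'; python3 -m crank '0.04 0 0 0 0 | 0.08 0 0 0 0 | 0.12 0 0 0 0 | 0.12 0 0 0 0'
```

```text
t: 17.15
tool_pos: [0.5271, 0.0169, 0.1585]
tool_rot: [[1.0, -0.0, 0.0], [-0.0, -1.0, 0.0], [0.0, -0.0, -1.0]]
contact_force: [0.6, 0.6, -1.6]
opening: 0.511
grasp_force: 102.4
t: 17.65
tool_pos: [0.5309, 0.0168, 0.1586]
tool_rot: [[1.0, -0.0, 0.0], [-0.0, -1.0, 0.0], [0.0, -0.0, -1.0]]
contact_force: [-0.7, -0.3, -2.5]
opening: 0.516
grasp_force: 102.4
t: 18.05
tool_pos: [0.534, 0.0168, 0.1586]
tool_rot: [[1.0, -0.0, 0.0], [-0.0, -1.0, 0.0], [0.0, -0.0, -1.0]]
contact_force: [-0.3, -0.1, -2.3]
opening: 0.516
grasp_force: 102.4
```

```bash
for i in 1 2; do python3 -m crank '0.04 0 0 0 0 | 0.08 0 0 0 0 | 0.08 0 0 0 0' | grep -E "pos|contact"; done; python3 - <<'E'
from h import *
P=[]
for i in range(4):
    f=cams.grab_frame("wrist"); P.append(env.observe()["contact_force"])
print(np.round(P,2))
E
```

```text
tool_pos: [0.5359, 0.0168, 0.1586]
contact_force: [1.0, 0.2, -3.5]
tool_pos: [0.5379, 0.0168, 0.1586]
contact_force: [0.3, 0.2, -2.6]
[[ 0.03 -0.26 -2.21]
 [ 0.68 -0.24 -1.81]
 [-0.45 -0.21 -1.13]
 [-0.57  0.62 -1.31]]
```

Converted, 0.001 m is 0.04.

```bash
python3 -m crank '0.04 0 0 0 0 | 0.04 0 0 0 0' | grep -E "pos|contact"; python3 -m crank '0.04 0 0 0 0 | 0.04 0 0 0 0' | grep -E "pos|contact";python3 -m crank '0.04 0 0 0 0 | 0.04 0 0 0 0' | grep -E "pos|contact"
```

```text
tool_pos: [0.5389, 0.0168, 0.1586]
contact_force: [0.6, -0.1, -1.8]
tool_pos: [0.5399, 0.0168, 0.1586]
contact_force: [-0.1, -0.5, -2.3]
tool_pos: [0.5409, 0.0168, 0.1586]
contact_force: [-0.0, 0.2, -2.1]
```

Converted, 0.001 m is 0.04.

```bash
python3 -m crank '0.04 0 0 0 0 | 0.04 0 0 0 0' | grep -E "pos|contact"; python3 -m crank '0.04 0 0 0 0 | 0.04 0 0 0 0' | grep -E "pos|contact";python3 -m crank '0.04 0 0 0 0 | 0.04 0 0 0 0' | grep -E "pos|contact"
```

```text
tool_pos: [0.5419, 0.0168, 0.1586]
contact_force: [0.8, 0.5, -1.2]
tool_pos: [0.5423, 0.0168, 0.1584]
contact_force: [-1.4, -0.9, -1.7]
tool_pos: [0.5431, 0.0168, 0.1584]
contact_force: [-4.0, -0.6, 0.1]
```

```bash
python3 -m crank '0.04 0 0 0 0 | 0.04 0 0 0 0 | 0.04 0 0 0 0' | grep -E "pos|contact"; python3 -m crank '0.04 0 0 0 0 | 0.04 0 0 0 0 | 0.04 0 0 0 0' | grep -E "pos|contact"
```

```text
tool_pos: [0.5442, 0.0168, 0.1583]
contact_force: [-5.1, -0.5, 0.5]
tool_pos: [0.545, 0.0168, 0.1583]
contact_force: [-6.0, 1.2, 0.9]
```

```bash
python3 - <<'E'
from h import *
P=[];X=[]
for i in range(6):
    f=cams.grab_frame("wrist"); o=env.observe(); P.append(o["contact_force"]);X.append(o["tool_pos"])
print(np.mean(P,0),np.mean(X,0),o["moment"],o["tool_rot"])
for c in ["wrist","scene"]:
    f=cams.grab_frame(c)
    for q in ["branch_end","stud_middle","keyhole","slot_seat"]:
        for r in pinpoint(c,q)[:1]: print(c,q,np.round(r["xy"]),round(r["confidence"],2),atz(f,r["xy"],.17)[:2])
print(proj(f,[.5435,.0168,.17]),proj(f,[.5435,.0168,.186]))
E
```

```text
[-5.99567224  0.01778655  0.85600797] [0.54495079 0.01683515 0.15834515] [-0.01128316  1.33485338  0.10088989] [[ 9.99998880e-01 -2.74844730e-05 -1.49638770e-03]
 [-2.78224784e-05 -9.99999974e-01 -2.25860572e-04]
 [-1.49638145e-03  2.25901952e-04 -9.99998855e-01]]
wrist branch_end [318. 226.] 0.81 [0.5637413 0.0188275]
wrist stud_middle [320. 265.] 0.88 [0.54198827 0.01763412]
wrist keyhole [401. 240.] 0.9 [ 0.55586954 -0.02363429]
wrist slot_seat [318. 282.] 0.57 [0.53175508 0.01854046]
scene branch_end [322. 168.] 0.64 [0.58066968 0.0183116 ]
scene stud_middle [334. 176.] 0.93 [0.53669639 0.01774178]
scene keyhole [332. 174.] 0.97 [0.54706851 0.01545172]
scene slot_seat [334. 171.] 0.93 [0.55384237 0.00395744]
[332.64553352 174.7320393 ] [332.89557089 169.22588189]
```

```bash
python3 -m crank '0.04 0 0 0 0 | 0.08 0 0 0 0 | 0.12 0 0 0 0 | 0.14 0 0 0 0 | 0.14 0 0 0 0' | grep -E "pos|contact"; python3 -m crank '0 0 0.04 0 0 | 0 0 0.08 0 0 | 0 0 0.12 0 0 | 0 0 0.12 0 0' | grep -E "pos|contact"
```

```text
tool_pos: [0.5474, 0.0169, 0.1583]
contact_force: [-9.4, 0.6, 5.0]
tool_pos: [0.5471, 0.017, 0.1548]
contact_force: [-9.2, 0.4, 0.6]
```

Converted, 0.005 m is 0.2, 0.004 m is 0.16.

```bash
python3 -m crank '0 0 0.04 0 0 | 0 0 0.08 0 0 | 0 0 0.12 0 0 | 0 0 0.16 0 0 | 0 0 0.2 0 0 | 0 0 0.2 0 0' | grep -E "pos|contact"
```

```text
tool_pos: [0.5471, 0.0171, 0.1498]
contact_force: [-9.3, 0.8, 1.8]
```

```bash
python3 -m crank '0 0 0.04 0 0 | 0 0 0.08 0 0 | 0 0 0.12 0 0 | 0 0 0.16 0 0 | 0 0 0.18 0 0 | 0 0 0.18 0 0' | grep -E "pos|contact"
```

```text
tool_pos: [0.547, 0.0171, 0.1453]
contact_force: [-9.7, 0.4, 1.4]
```

```bash
python3 -m crank '0 0 0.02 0 0 | 0 0 0.04 0 0 | 0 0 0.06 0 0 | 0 0 0.06 0 0' | grep -E "pos|contact"; python3 -m crank '0 0 0.02 0 0 | 0 0 0.04 0 0 | 0 0 0.04 0 0' | grep -E "pos|contact"
```

```text
tool_pos: [0.5471, 0.017, 0.1439]
contact_force: [-8.5, 0.3, 2.3]
tool_pos: [0.5471, 0.017, 0.1429]
contact_force: [-9.0, -0.2, 1.7]
```

```bash
python3 -m crank '0 0 0.02 0 0 | 0 0 0.04 0 0 | 0 0 0.04 0 0' | grep -E "pos|contact"
```

```text
tool_pos: [0.5473, 0.017, 0.1426]
contact_force: [-10.2, -0.3, 6.5]
```

```bash
python3 -m crank '-0.04 0 -0.012 0 0 | -0.08 0 -0.012 0 0 | -0.12 0 -0.012 0 0 | -0.14 0 -0.012 0 0 | -0.14 0 -0.012 0 0' | grep -E "pos|contact"
```

```text
tool_pos: [0.5456, 0.017, 0.1427]
contact_force: [-4.9, 0.3, -0.5]
```

```bash
python3 -m crank '-0.02 0 0 0 0 | -0.04 0 0 0 0 | -0.04 0 0 0 0' | grep -E "pos|contact"; python3 -m crank '-0.02 0 0 0 0 | -0.02 0 0 0 0' | grep -E "pos|contact"
```

```text
tool_pos: [0.5455, 0.017, 0.1428]
contact_force: [1.0, 1.9, -7.1]
tool_pos: [0.5454, 0.017, 0.1429]
contact_force: [4.5, 1.2, -10.1]
```

Converted, 0.0007 m is 0.028, 0.0004 m is 0.016.

```bash
python3 -m crank '0.016 0 0 0 0 | 0.028 0 0 0 0 | 0.028 0 0 0 0' | grep -E "pos|contact"; python3 -c "
from plant import env
o=env.observe();print(o['tool_rot'],o['moment'],o['contact_force'])"
```

```text
tool_pos: [0.5454, 0.017, 0.1429]
contact_force: [4.0, 2.9, -9.3]
[[ 9.99999643e-01 -1.33528159e-04  8.34786182e-04]
 [-1.33782299e-04 -9.99999945e-01  3.04388559e-04]
 [ 8.34745492e-04 -3.04500130e-04 -9.99999605e-01]] [ 0.40368441 -0.77217867  0.13425351] [ 3.96022627  2.89423467 -9.30520236]
```

Converted, 0.001 m is 0.04, 0.0007 m is 0.028.

```bash
python3 -m crank '0.016 0 0.02 0 0 | 0.028 0 0.04 0 0 | 0.028 0 0.04 0 0' | grep -E "pos|contact"
```

```text
tool_pos: [0.5455, 0.0169, 0.1427]
contact_force: [-3.4, 0.6, 5.7]
```

Converted, -0.0003 m is -0.012, -0.0005 m is -0.02.

```bash
python3 -m crank '-0.008 0 -0.012 0 0 | -0.012 0 -0.02 0 0 | -0.012 0 -0.02 0 0' | grep -E "pos|contact"; python3 - <<'E'
from h import *
np.set_printoptions(precision=4,suppress=True)
o=env.observe();print(o["t"],o["tool_rot"])
F={c:cams.grab_frame(c) for c in ["wrist","scene"]}
for q in ["branch_end","stud_middle","keyhole","slot_seat"]:
    for c in F:
        for r in pinpoint(c,q)[:2]: print(c,q,np.round(r["xy"]),round(r["confidence"],2))
f=F["wrist"];p=o["tool_pos"]
for k in (-.023,.023): print(proj(f,p+[.042,k,-.0219]))
im=f["color"]; hs=cv2.cvtColor(im,cv2.COLOR_BGR2GRAY)
for r in outline_of("wrist","bracket"): print(r["rect"],r["confidence"])
E
```

```text
tool_pos: [0.5455, 0.0169, 0.1427]
contact_force: [-1.9, 1.1, 5.5]
26.45 [[ 1.     -0.0001  0.0005]
 [-0.0001 -1.     -0.    ]
 [ 0.0005  0.     -1.    ]]
wrist branch_end [320. 240.] 0.96
scene branch_end [326. 172.] 0.93
wrist stud_middle [325. 284.] 0.67
scene stud_middle [332. 175.] 0.94
scene keyhole [364. 216.] 0.91
scene keyhole [365. 288.] 0.57
wrist slot_seat [318. 284.] 0.76
wrist slot_seat [405. 258.] 0.7
scene slot_seat [367. 285.] 0.89
scene slot_seat [364. 209.] 0.76
[360.1555 168.6523]
[282.652  168.6901]
[266.4, 170.2, 106.4, 156.5] 0.86
[206.6, 344.3, 15.4, 25.8] 0.66
[384.8, 200.3, 52.4, 83.2] 0.58
```

Converted, -0.0004 m is -0.016.

```bash
python3 -m crank '0 0 -0.016 0 0 | 0 0 -0.016 0 0 | 0 0 -0.016 0 0' 20 | grep -E "pos|contact|grasp"; python3 -m crank '0 0 0 0 0.6 | 0 0 0 0 0.7 | 0 0 0 0 1 | 0 0 0 0 1 | 0 0 0 0 1' | grep -E "pos|contact|open|grasp"; python3 - <<'E'
from h import *
np.set_printoptions(precision=4,suppress=True)
F={c:cams.grab_frame(c) for c in ["wrist","scene"]}
for c in F:
    for r in outline_of(c,"bracket"): print(c,r["rect"],r["confidence"])
E
```

```text
tool_pos: [0.5455, 0.017, 0.1427]
contact_force: [-0.6, 2.5, 2.0]
grasp_force: 103.5
tool_pos: [0.5454, 0.0166, 0.1427]
contact_force: [-0.4, -0.1, -0.6]
opening: 0.999
grasp_force: 0.0
wrist [386.3, 198.9, 50.8, 54.1] 0.82
wrist [261.4, 171.6, 117.3, 158.2] 0.65
wrist [0.0, 0.0, 640.0, 291.3] 0.53
scene [355.8, 195.5, 22.1, 31.6] 0.74
scene [318.9, 159.4, 22.0, 35.0] 0.7
scene [343.1, 269.3, 33.4, 49.1] 0.6
```

Converted, -0.14 m is -5.6, -0.1 m is -4.

```bash
python3 -m crank '0 0 -0.4 0 1 | 0 0 -1.2 0 1 | 0 0 -2.4 0 1 | 0 0 -4 0 1 | -1.2 0 -5.6 0 1 | -2.4 0 -5.6 0 1 | -2.4 0 -5.6 0 1 | -2.4 0 -5.6 0 1' | grep -E "pos|contact"; python3 - <<'E'
from h import *
np.set_printoptions(precision=4,suppress=True)
F={c:cams.grab_frame(c) for c in ["wrist","scene","top"]}
for q in ["keyhole","slot_seat","stud_middle","branch_end","tree_middle"]:
    for c in F:
        print(c,q,[(np.round(r["xy"]),round(r["confidence"],2)) for r in pinpoint(c,q)[:3]])
b=np.array([.5455,.017,.116])
for c in F:
    print(c,"pred key/seat",proj(F[c],b+[0,0,.038]),proj(F[c],b+[0,0,.054]),[proj(F[c],b+[.04,k,.005]) for k in (-.023,.023)],[proj(F[c],b+[0,k,.084]) for k in (-.023,.023)])
    for r in outline_of(c,"bracket"): print(c,np.round(r["rect"]),round(r["confidence"],2))
f=F["wrist"];g=cv2.cvtColor(f["color"],cv2.COLOR_BGR2GRAY)
E
```

```text
tool_pos: [0.4853, 0.0165, 0.2836]
contact_force: [0.5, 0.2, 0.5]
wrist keyhole [(array([378., 166.]), 0.88), (array([318., 132.]), 0.82), (array([256., 280.]), 0.66)]
scene keyhole [(array([367., 213.]), 0.66), (array([365., 289.]), 0.66), (array([332., 178.]), 0.59)]
top keyhole [(array([275., 292.]), 0.62), (array([320., 204.]), 0.61)]
wrist slot_seat [(array([377., 166.]), 0.78), (array([254., 285.]), 0.71), (array([320., 136.]), 0.69)]
scene slot_seat [(array([364., 210.]), 0.75), (array([333., 172.]), 0.65), (array([366., 286.]), 0.65)]
top slot_seat [(array([276., 296.]), 0.86), (array([278., 118.]), 0.72), (array([319., 184.]), 0.67)]
wrist stud_middle [(array([319., 136.]), 0.82)]
scene stud_middle [(array([333., 175.]), 0.63)]
top stud_middle [(array([317., 202.]), 0.67)]
wrist branch_end [(array([321., 113.]), 0.83)]
scene branch_end [(array([324., 169.]), 0.62)]
top branch_end [(array([317., 190.]), 0.83)]
wrist tree_middle [(array([321.,   8.]), 0.61)]
scene tree_middle [(array([307., 161.]), 0.79), (array([326., 171.]), 0.38)]
top tree_middle [(array([319., 158.]), 0.86)]
wrist pred key/seat [320.104  131.6279] [320.1374 132.1823] [array([342.4484,  90.4215]), array([297.5825,  90.4567])] [array([349.3141, 133.4046]), array([291.105 , 133.4589])]
wrist [367. 138.  38.  48.] 0.84
wrist [237. 250.  30.  55.] 0.67
wrist [293.  92.  50.  49.] 0.62
scene pred key/seat [331.8066 179.7851] [332.0446 174.4   ] [array([327.942 , 180.1915]), array([314.2845, 186.5469])] [array([339.6452, 160.851 ]), array([325.1658, 167.2021])]
scene [316. 160.  25.  36.] 0.96
scene [345. 270.  28.  45.] 0.75
scene [356. 197.  21.  29.] 0.72
top pred key/seat [315.8897 200.0696] [316.0638 199.6158] [array([325.2891, 184.5115]), array([306.178 , 184.2422])] [array([326.641 , 198.8662]), array([306.1537, 198.5949])]
top [259. 280.  20.  24.] 0.72
top [309. 185.  16.  10.] 0.56
```

```bash
python3 -c "
from plant import order,env
print(order.sign_off(),env.observe()['t'])"
```

```text
the job is handed in; nothing more can be done
the job is handed in; nothing more can be done
```

The empty branch points at the robot, within about 0.03 rad as measured; the right-hand bracket hangs on its stud by the slot, let go, and the job is handed in at about 28 s, though the hand-in returned no verdict.

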